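# Push the last spice jar into the packed rack

### The arm

A 6-joint arm with a two-finger parallel gripper is mounted at the origin on a cart in front of the work surface, level with it; the furniture and walls round the work are solid. World frame = base frame: x ahead of the robot, y to its left, z up, the work surface at z = 0. Lengths are in mm, angles in rad, forces in N, time in s.
With the tool pointing down it reaches from about 375 to 900 mm from the base axis. Payload 3.1 kg.
Tool frame: the origin (TCP) lies midway between the tips of the shut fingers; the grasp point (between the pads) lies 19 mm behind it (arm.tcp_to_grasp is the distance from the TCP to the grasp point, in mm); z points along the fingers, x is the direction in which the jaws open and shut, and the axes are right-handed (so a half turn about z gives the same grasp; the last joint's range is limited). The gripper opens to 87 mm and grips with 3 to 60 N. Pads are 19 mm wide; open, the fingers measure 117 mm over their backs; the gripper's body (75 mm by 190 mm) begins 51 mm behind the grasp point.
Start: joints at [-1.339, 0.527, 1.433, -0, 1.181, -0.178], TCP at [249.609, -572.968, 222.548] pointing down, gripper open.
Joint ranges: [-3.08, 3.08], [-0.75, 2.2], [0.22, 2.44], [-1.43, 4.57], [0, 2.65], [-2.85, 2.85]. Speed limits (rad/s): [2.79, 2.79, 3.14, 3.14, 3.14, 3.14].

### API

Orientations are given as a 3x3 rotation matrix whose columns are the frame's x, y, z axes.
In Python, from rig import arm, eyes gives the robot as it stands.
- The arm moves only by the tool step_arm, never from a script. Its argument "plan" is a list of rows, each a list of 7 numbers: the opening, from 0 (shut) to 1 (fully open), then the shift along the tool's x, y, z in units of 50 mm (1.0 is 50 mm), then the turn, a rotation vector about the tool's x, y, z in units of 5 degrees (1.0 is 5 degrees). In form: [[grip, dx, dy, dz, rx, ry, rz], ...]. A call has 1 to 20 rows; each row shifts and turns the pose as measured when the row begins, along the tool's axes as they then stand; what a row does not reach is not made up. A row lasts 1/8 s, in which the tool goes at most 62.5 mm and 10.7 degrees, less where a joint would pass 70% of its speed; a pose out of reach is approached as far as the arm can. A call is refused whole if a number of a shift passes 1 or a number of a turn 1, either way. A call with a gripper value outside its range is refused whole. The fingers move at their own pace and stop on an object; "grip_force" is the grip in N (left out, the last holds). Time passes only in rows, so rows that do not move let the fingers close. It gives the time, the measured TCP pose, the force and the opening at its end, in the units of the state.
- arm.sense(): the state, without advancing time (a new reading comes with each control period).
- eyes.capture(name): name is "scene" or "top"; returns a dict with "img" (420x560x3 uint8, red, green, blue), "intrinsics" (3x3 intrinsics, pixels), "rvec" (rotation vector, rad) and "tvec" (3), from world to camera coordinates, as OpenCV has them. Camera axes: x right, y down, z forward; pixel columns grow to the right and rows downward; lengths in mm; the calibration is good to about 2 mm. A picture is of the moment at which its call begins. There is no depth.
- arm.sign_off(): hands the job in, once; it reports no verdict.
The state is a dict: "t": time; "q": joint angles; "qvel": joint speeds; "effort": joint torques, N m; "ee_pos": TCP position; "tcp_rot": TCP orientation; "contact_force": force on the tool from outside, world axes, zero at the start; "ft_torque": the same for the moment, N m; "finger_gap": opening from 0.0 (shut) to 1.0 (fully open).
Only numpy, scipy, OpenCV 4.12 (cv2) and the standard library are available. Lean on these libraries where they do the work, as an engineer would, in place of code of your own. Each camera call takes 0.05 s, during which the arm holds its last target. There are 200 camera calls.

### The job

Put the spice jar that was left on the worktop back into the wooden spice rack: set it on the rack's base board in front of the row and slide it, upright, from the front into the wider opening of the row, gently rocking the other jars apart without toppling them, until it is fully home against the back rail. Press it gently against the rail for a moment so that you feel it seat, then let go, leave all four jars standing in the row and disturb nothing else.

Things in the scene. Friction and masses are not known exactly. Their poses are not given: they have to be found in the camera images.
- jar_new_centre (a point): The jar to put away, at first on the bare worktop right of the rack (seen from the robot): round spice jar with a green cap, 106 mm tall, body 44 to 45 mm and cap 45 mm in diameter, about 0.22 kg. The point is its centre, 53 mm above its underside; z is its upright axis. It tips easily if pushed high.
- jar_left_centre (a point): Jar standing in the rack at its left (+y) end: round spice jar with a green cap, 106 mm tall, body 44 to 45 mm and cap 45 mm in diameter, about 0.22 kg. The point is its centre, 53 mm above its underside; z is its upright axis. It tips easily if pushed high.
- jar_mid_centre (a point): Middle jar of the three in the rack; like the others in size. The openings at its two sides differ, both are narrower than a jar, and a jar pushed straight in wedges fast (friction about 0.55): rocking it sideways moves the neighbours apart. The point is its centre.
- jar_right_centre (a point): Jar standing in the rack at its right (-y) end: round spice jar with a green cap, 106 mm tall, body 44 to 45 mm and cap 45 mm in diameter, about 0.22 kg. The point is its centre, 53 mm above its underside; z is its upright axis. It tips easily if pushed high.
- rack: Fixed pale wooden spice rack, front and top open. Origin: centre of its underside; x to its back, y along the row to the left. Base board 120 x 210 mm, 8 mm thick; jars stand on it. End cheeks: x -2 to 60 mm, inner faces at y = +-93 mm, 80 mm tall; before them the board is a bare apron. Four jars fit with 6 mm to spare. The row's jars slide freely and may start up to 5 mm off the rail.
- rack_rail: The rack's fixed wooden back rail; same origin and axes as the rack. Its front face is at x = 45 mm and it spans 12 to 50 mm above the worktop, so fingers can pass over it; a jar fully home touches it with its axis at about x = 22.5 mm. It does not give, so go by feel: 5 to 10 N is a good press, over 20 N is too hard, for the jars against each other too.
- salt_centre (a point): Bystander: salt shaker 44 mm in diameter, 90 mm tall, grey top, near the jar to put away; the point is its centre.
- honey_centre (a point): Bystander: honey jar 58 x 62 mm, 86 mm tall, left of the rack; the point is its centre.
- garlic_bulb: Bystander: garlic bulb, 53 mm, near the right front; origin at its underside.
- timer: Bystander: egg timer, 62 mm wide, 48 mm tall, near the left front; origin at its underside.
Not all that is in view belongs to the job. What is shaped like the part that bears jar_left_centre but turquoise is not meant.

How it is judged (in metres and radians):
On the way:
1. the jar, upright in the row, is pressed against the back rail with more than 3 N for 0.3 s (x of jar_new_centre in the frame of rack between 0.0195 and 0.026 m and y of jar_new_centre in the frame of rack between -0.074 and 0.074 m and z of jar_new_centre in the frame of rack between 0.057 and 0.065 m and angle between jar_new_centre's own z axis and vertical below 0.08 rad and contact force between jar_new and rack_rail above 3 N), for 0.3 s.
At the end, for the whole second after the job is handed in: All four jars stand upright (within 0.08 rad), at rest and released on the rack's base board between the cheeks; the new jar's axis is 19.5 to 26 mm behind the rack's origin (home against the rail is about 22.5), the other jars' 14 to 26 mm (x of jar_new_centre in the frame of rack between 0.0195 and 0.026 m and y of jar_new_centre in the frame of rack between -0.074 and 0.074 m and z of jar_new_centre in the frame of rack between 0.057 and 0.065 m and angle between each of jar_new_centre, jar_left_centre, jar_mid_centre, jar_right_centre's own z axis and vertical below 0.08 rad and x of jar_left_centre in the frame of rack between 0.014 and 0.026 m and y of jar_left_centre in the frame of rack between -0.074 and 0.074 m and z of jar_left_centre in the frame of rack between 0.057 and 0.065 m and x of jar_mid_centre in the frame of rack between 0.014 and 0.026 m and y of jar_mid_centre in the frame of rack between -0.074 and 0.074 m and z of jar_mid_centre in the frame of rack between 0.057 and 0.065 m and x of jar_right_centre in the frame of rack between 0.014 and 0.026 m and y of jar_right_centre in the frame of rack between -0.074 and 0.074 m and z of jar_right_centre in the frame of rack between 0.057 and 0.065 m and linear speed of each of jar_new, jar_left, jar_mid, jar_right below 0.01 m/s); the robot touches nothing.
It fails at once if a jar of the row is tipped by more than 0.25 rad (angle between any of jar_left_centre, jar_mid_centre, jar_right_centre's own z axis and vertical above 0.25 rad).
It fails at once if any jar is pressed against the back rail with more than 20 N (contact force between any of jar_new, jar_left, jar_mid, jar_right and rack_rail above 20 N).
It fails at once if the new jar is pressed against another jar with more than 20 N (contact force between jar_new and jar_left above 20 N or contact force between jar_new and jar_mid above 20 N or contact force between jar_new and jar_right above 20 N).
It fails at once if a bystander is moved by more than 15 mm (distance of any of salt_centre, honey_centre, garlic_bulb, timer from where it was at the start of the episode above 0.015 m).
It also fails if it takes over 69 s, if anything falls off the work surface, if the arm or the gripper's body presses on something with over 40 N, if the wrist force passes 120 N, or if a joint passes its speed limit or range.

## Working session

There is one attempt and no reset: what is moved stays moved. The work goes in short steps, Python scripts to look and compute and a tool call to move; the robot and the scene stay as the last step left them, time stands still between calls to the robot, and variables do not carry over. Pictures are saved under pics/ and viewed, about 8 in all and at most 12, crops included, and the job is handed in when it is done.

Besides the shell and the picture viewer there is one more tool, called by a JSON object that holds its "api" and its "payload". step_arm: Moves the arm, as the interface text tells. Its arguments: {"type":"object","properties":{"plan":{"type":"array"},"grip_force":{"type":"number"}},"required":["plan"]}

```bash
mkdir -p pics; ls
python3 - <<'E'
from rig import arm, eyes
import cv2,numpy as np
ims=[]
for n in("scene","top"):
    c=eyes.capture(n); cv2.imwrite(f"pics/{n}0.png",c["img"][:,:,::-1]); print(n,c["intrinsics"],c["rvec"],c["tvec"])
print(arm.sense())
E
```

```text
pics
scene [[508.23585291   0.         278.36539227]
 [  0.         508.23585291 213.13087777]
 [  0.           0.           1.        ]] [ 1.87002233 -1.10342729  0.62129351] [-210.60152874  273.59866804 1213.65362919]
top [[491.15017448   0.         287.51985021]
 [  0.         491.15017448 207.49983298]
 [  0.           0.           1.        ]] [ 2.1383803  -2.11783508  0.19756839] [  -3.14008811  485.74457505 1507.15742824]
{'t': 0.1, 'q': array([-1.33853307e+00,  5.28382913e-01,  1.43373924e+00,  1.59048232e-06,
        1.18139274e+00, -1.78494581e-01]), 'qvel': array([-3.29876025e-04, -2.40028234e-03, -3.35077029e-03, -1.73381933e-05,
       -1.08671341e-03,  1.56426630e-03]), 'effort': array([ 1.41066571e-04, -4.40984094e+01, -1.77151000e+01,  6.35580369e-02,
        5.33945533e-02, -4.86177225e-05]), 'ee_pos': array([ 249.44636021, -572.36691336,  221.67462455]), 'tcp_rot': array([[ 3.99303275e-01, -9.16818794e-01, -4.41029691e-04],
       [-9.16816949e-01, -3.99303371e-01,  1.87095934e-03],
       [-1.89143533e-03, -3.42736695e-04, -9.99998153e-01]]), 'contact_force': array([ 0.01610905,  0.34988926, -0.38538986]), 'ft_torque': array([ 0.01186796, -0.03250887, -0.01266301]), 'finger_gap': 0.9979681685649694}
```

View pics/scene0.png

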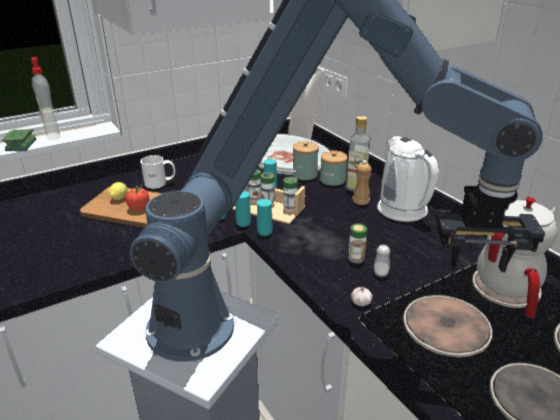

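View pics/top0.png

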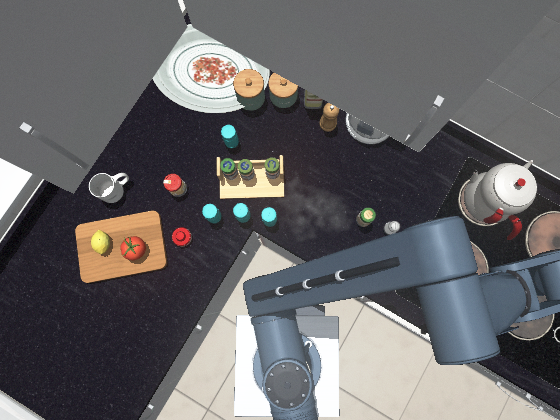

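The scene shows the rack with three green-capped jars, top view caps at (228,167), (246,168), (272,167). Several things could be taken for the jar to put away:
- The lone green-capped jar on the worktop, top (366,216) and scene (358,238). This matches the description.
- The turquoise jars at top (211,213), (240,211), (269,216) and (229,136). These are decoys.
- The salt shaker at top (392,228).

I choose the lone green-capped jar and check it in a close crop.

```bash
cat > h.py <<'E'
import cv2,numpy as np
from rig import arm,eyes
def cam(n):
    c=eyes.capture(n); R=cv2.Rodrigues(np.array(c["rvec"]))[0]; return c,R
def ray(c,u,v,z):
    R=cv2.Rodrigues(np.array(c["rvec"]))[0];K=c["intrinsics"]
    d=R.T@np.linalg.solve(K,[u,v,1.]);o=-R.T@np.array(c["tvec"]).ravel()
    return o+d*(z-o[2])/d[2]
def proj(c,p):
    return cv2.projectPoints(np.array(p,float).reshape(-1,1,3),np.array(c["rvec"]),np.array(c["tvec"]),c["intrinsics"],None)[0].reshape(-1,2)
def green(c,box=None):
    h=cv2.cvtColor(c["img"],cv2.COLOR_RGB2HSV)
    m=cv2.inRange(h,(40,90,25),(78,255,255))
    n,l,s,ce=cv2.connectedComponentsWithStats(m)
    return [(ce[i].round(1),s[i]) for i in range(1,n) if s[i][4]>15]
E
python3 - <<'E'
from h import *
t,_=cam("top"); s,_=cam("scene")
for n,c in(("top",t),("scene",s)):
    for ce,st in green(c): print(n,ce,st, ray(c,*ce,110).round(1))
a=cv2.resize(t["img"][140:245,200:300],None,fx=4,fy=4.0,interpolation=2)
b=cv2.resize(t["img"][190:260,340:420],None,fx=5,fy=5,interpolation=2)
a=a[:420];b=np.pad(b,((0,70),(0,0),(0,0)))
cv2.imwrite("pics/crop1.png",np.hstack([a,b])[:,:,::-1])
E
```

```text
top [227.  165.5] [220 158  15  15 106] [602.8 188.7 110. ]
top [244.5 165.9] [238 159  14  14  75] [602.1 135.  110. ]
top [272.7 166.8] [265 162  14  10  57] [600.2  48.4 110. ]
top [367.5 214.7] [361 208  14  14  94] [ 454.  -239.7  110. ]
top [129.7 246.9] [124 241  13  14  44] [349.8 470.  110. ]
scene [32. 79.] [   0   44   74   73 2966] [ 987.1 1773.2  110. ]
scene [262.8 177.9] [251 173  24  10 113] [578.6 138.  110. ]
scene [290.1 183.5] [284 179  14   9  91] [586.   41.7 110. ]
scene [358.2 232.1] [351 224  16  14 119] [ 422.7 -252.5  110. ]
```

View pics/crop1.png

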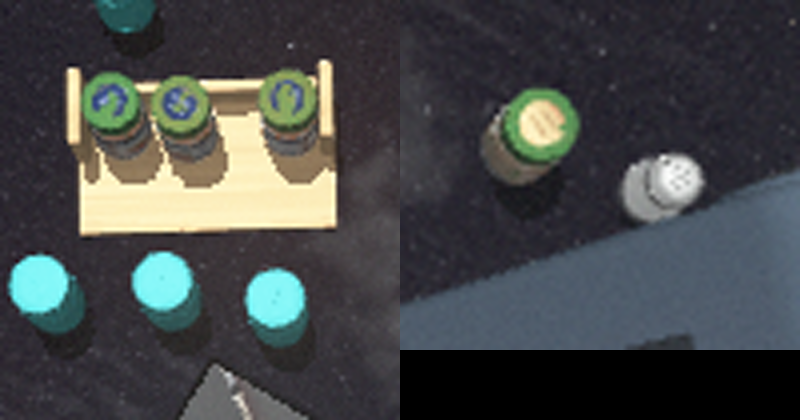

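The crop confirms the choice: a green cap with a tan label at about (367.5,214.8), with the salt shaker to its lower right. The wider opening is between the middle and right jars. Next I fit the poses.

```bash
cat >> h.py <<'E'
def fitrack(c,pts):
    from scipy.optimize import least_squares
    P=np.array([p for p,_ in pts],float);U=np.array([u for _,u in pts],float)
    def w(q,P=P):
        ca,sa=np.cos(q[2]),np.sin(q[2]);return np.c_[q[0]+ca*P[:,0]-sa*P[:,1],q[1]+sa*P[:,0]+ca*P[:,1],P[:,2]]
    r=least_squares(lambda q:(proj(c,w(q))-U).ravel(),[580,100,0]);return r.x,r.fun.reshape(-1,2)
E
python3 - <<'E'
from h import *
t,_=cam("top")
f=lambda x,y:((x+.5)/4-.5+200,(y+.5)/4-.5+140)
pts=[((-60,105,8),f(80,232)),((-60,-105,8),f(336,226)),((60,105,80),f(67,68)),((60,93,80),f(80,68)),((-2,105,80),f(67,143)),((-2,93,80),f(80,143)),
((60,-93,80),f(319,61)),((60,-105,80),f(331,61)),((-2,-105,80),f(332,136))]
q,r=fitrack(t,pts);print(q,np.abs(r).max(0),r.round(1).tolist())
R=np.array([[np.cos(q[2]),-np.sin(q[2])],[np.sin(q[2]),np.cos(q[2])]])
for n,u in(("L",f(110,101)),("M",f(181,103)),("R",f(288,99))):
    p=ray(t,*u,114);print(n,p.round(1),(R.T@(p[:2]-q[:2])).round(1))
u=((141+.5)/5-.5+340,(126+.5)/5-.5+190);pn=ray(t,*u,106);print("new top",pn.round(1))
u=((678-400+.5)/5-.5+340,(178+.5)/5-.5+190);print("salt",ray(t,*u,90).round(1))
s,_=cam("scene")
for d in (0,):print("new cap in scene predicted",proj(s,pn), "seen top ~",)
im=s["img"][205:275,330:400].copy()
for x,y in((211,213),(240,211),(269,216),(229,132)):print("turq",ray(t,x,y,106).round())
# overlay: rack corners & new jar outline in both
def ov(c,box,sc):
    u0,v0,u1,v1=box
    im=cv2.resize(c["img"][v0:v1,u0:u1],None,fx=sc,fy=sc,interpolation=2)
    def line(P,col):
        U=((proj(c,P)-[u0,v0]+.5)*sc).astype(int);cv2.polylines(im,[U.reshape(-1,1,2)],False,col,1)
    W=lambda P:[[*(q[:2]+R@p[:2]),p[2]] for p in np.array(P,float)]
    a=np.linspace(0,2*np.pi,40)
    for z in(0,8):line(W([(-60,105,z),(-60,-105,z),(60,-105,z),(60,105,z),(-60,105,z)]),(255,0,0))
    for y in(93,105,-93,-105):line(W([(-2,y,8),(-2,y,80),(60,y,80)]),(255,0,255))
    line(W([(45,93,50),(45,-93,50)]),(255,255,0))
    for z in(106,0):line(np.c_[pn[0]+22.5*np.cos(a),pn[1]+22.5*np.sin(a),0*a+z],(255,0,0))
    return im
A=ov(s,(230,160,310,230),5);B=ov(s,(340,215,400,285),5)
cv2.imwrite("pics/ov.png",np.hstack([A,B])[:,:,::-1])
E
```

```text
[5.84443847e+02 1.20831779e+02 3.75443160e-02] [0.67382331 0.65436872] [[-0.5, 0.7], [0.2, 0.4], [-0.4, -0.3], [0.2, -0.4], [-0.4, 0.1], [0.2, -0.0], [-0.4, -0.2], [0.4, -0.3], [0.7, 0.1]]
L [603.7 187.8 114. ] [21.8 66.2]
M [602.7 133.5 114. ] [18.7 12. ]
R [606.7  51.7 114. ] [ 19.7 -69.9]
new top [ 454.4 -241.3  106. ]
salt [ 425.8 -326.9   90. ]
new cap in scene predicted [[358.50737434 226.7775214 ]] seen top ~
turq [455. 233. 106.]
turq [462. 145. 106.]
turq [448.  57. 106.]
turq [712. 186. 106.]
```

View pics/ov.png

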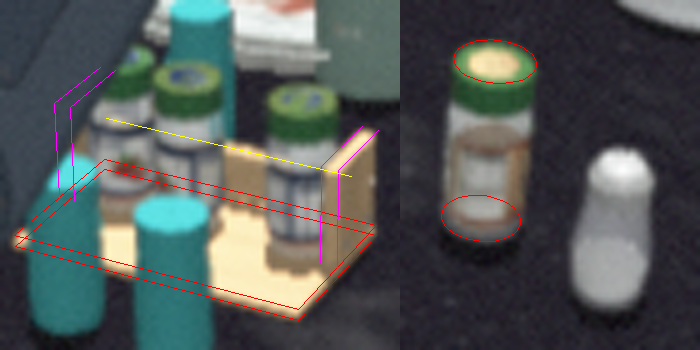

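The overlay agrees with the scene view to within about 1–2 mm. In the rack frame the jars stand at L y=66, M y=12 and R y=-70, so the new jar goes between M and R at y≈-24, and M has to move about 8 mm left. I'm moving over the jar now.

{"api": "step_arm", "payload": {"plan": [[1, -0.55, -0.8, 0, 0, 0, 0], [1, -0.55, -0.8, 0, 0, 0, 0], [1, -0.55, -0.8, 0, 0, 0, 0], [1, -0.55, -0.8, 0, 0, 0, 0], [1, -0.55, -0.8, 0, 0, 0, 0], [1, -0.55, -0.8, 0, 0, 0, 0], [1, 0, 0, 0, 0, 0, -1], [1, 0, 0, 0, 0, 0, -1], [1, 0, 0, 0, 0, 0, -1], [1, 0, 0, 0, 0, 0, -1], [1, 0, 0, 0, 0, 0, -1], [1, 0, 0, 0, 0, 0, -1], [1, 0, 0, 0, 0, 0, -1], [1, 0, 0, 0, 0, 0, -1], [1, 0, 0, 0, 0, 0, -1], [1, 0, 0, 0, 0, 0, -1], [1, 0, 0, 0, 0, 0, -1], [1, 0, 0, 0, 0, 0, -1], [1, 0, 0, 0, 0, 0, -1]]}}

```text
t: 2.68
ee_pos: [408.9, -318.5, 222.6]
tcp_rot: [[1.0, 0.013, 0.002], [0.013, -1.0, -0.003], [0.002, 0.003, -1.0]]
contact_force: [-0.2, 0.1, -0.7]
finger_gap: 1.002
```

{"api": "step_arm", "payload": {"plan": [[1, 0.45, -0.75, 0, 0, 0, -0.28], [1, 0.45, -0.75, 0.5, 0, 0, 0], [1, 0, 0, 0, 0, 0, 0]]}}

```text
t: 3.05
ee_pos: [453.6, -242.2, 197.5]
tcp_rot: [[0.999, 0.036, 0.004], [0.036, -0.999, -0.005], [0.004, 0.005, -1.0]]
contact_force: [-0.1, -0.1, 0.3]
finger_gap: 1.001
```

Run:
```python
from h import *
t,_=cam("top"); s,_=cam("scene"); st=arm.sense(); print(st["ee_pos"],st["tcp_rot"][:,0])
A=cv2.resize(t["img"][180:260,330:410],None,fx=5,fy=5);B=cv2.resize(s["img"][205:285,320:400],None,fx=5,fy=5)
cv2.imwrite("pics/a.png",np.hstack([A,B])[:,:,::-1])
```

```text
[ 454.48272637 -245.62860502  199.27631203] [0.99939829 0.03379506 0.00780654]
```

View pics/a.png

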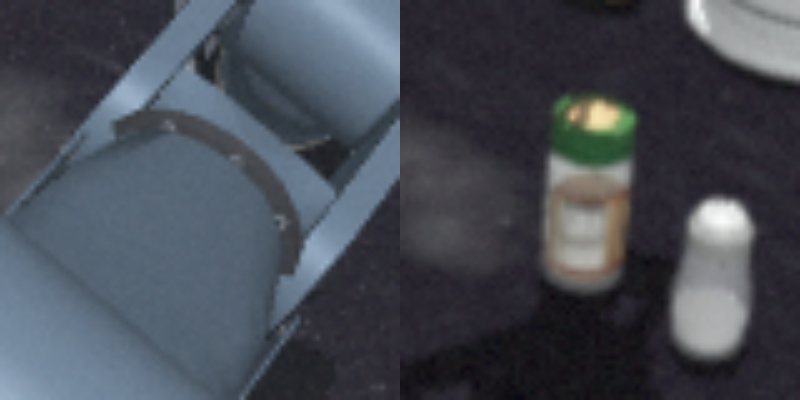

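The arm hides the top view. The scene view shows the jar untouched, with its cap at about (358,227). I'm descending now.

{"api": "step_arm", "payload": {"plan": [[1, 0, -0.06, 0.7, 0, 0, 0], [1, 0, 0, 0.7, 0, 0, 0], [1, 0, 0, 0.7, 0, 0, 0], [1, 0, 0, 0.5, 0, 0, 0], [1, 0, 0, 0.3, 0, 0, 0], [1, 0, 0, 0, 0, 0, 0]]}}

```text
t: 3.9
ee_pos: [459.8, -257.0, 55.7]
tcp_rot: [[0.999, 0.026, 0.021], [0.026, -0.999, -0.023], [0.02, 0.024, -1.0]]
contact_force: [-0.2, 0.3, -0.5]
finger_gap: 0.997
```

{"api": "step_arm", "payload": {"plan": [[1, -0.06, -0.16, 0.02, 0.14, -0.12, -0.07], [1, -0.06, -0.16, 0.02, 0.14, -0.12, -0.07], [1, 0, 0, 0, 0, 0, 0]]}}

```text
t: 4.28
ee_pos: [454.0, -241.5, 55.6]
tcp_rot: [[0.999, 0.039, 0.001], [0.039, -0.999, -0.001], [0.001, 0.001, -1.0]]
contact_force: [0.1, 0.0, 0.1]
finger_gap: 1.0
```

```bash
cat >> h.py <<'E'
from scipy.spatial.transform import Rotation as Ro
Q=np.array([584.44,120.83,0.03754])
def rk(p): # world->rack xy
    c,s=np.cos(Q[2]),np.sin(Q[2]);d=np.array(p[:2])-Q[:2];return np.array([c*d[0]+s*d[1],-s*d[0]+c*d[1]])
def wd(x,y):
    c,s=np.cos(Q[2]),np.sin(Q[2]);return np.array([Q[0]+c*x-s*y,Q[1]+s*x+c*y])
def go(target,yaw=0.03754):
    s=arm.sense();R=s["tcp_rot"];T=np.c_[[np.cos(yaw),np.sin(yaw),0],[np.sin(yaw),-np.cos(yaw),0],[0,0,-1]]
    d=R.T@(np.array(target)-s["ee_pos"])/50;r=Ro.from_matrix(R.T@T).as_rotvec()/np.radians(5)
    print("t",s["t"],"tcp",s["ee_pos"].round(1),"rack",rk(s["ee_pos"]).round(1),"F",s["contact_force"].round(1),"M",s["ft_torque"].round(2),"gap",round(s["finger_gap"]*87,1));print("d",d.round(3),"r",r.round(3))
E
python3 -c "
from h import *
go([454.4,-241.3,51])"
```

```text
t 4.275 tcp [ 454.  -241.5   55.6] rack [-143.9 -357.2] F [0.1 0.  0.1] M [-0.02 -0.05  0.01] gap 87.0
d [ 0.007 -0.004  0.092] r [ 0.008 -0.012  0.013]
```

{"api": "step_arm", "payload": {"plan": [[1, 0, 0, 0.09, 0, 0, 0], [0.4, 0, 0, 0, 0, 0, 0], [0.4, 0, 0, 0, 0, 0, 0], [0.4, 0, 0, 0, 0, 0, 0], [0.4, 0, 0, 0, 0, 0, 0], [0.4, 0, 0, 0, 0, 0, 0]], "grip_force": 25}}

```text
t: 5.03
ee_pos: [454.6, -241.7, 51.5]
tcp_rot: [[0.999, 0.039, 0.002], [0.039, -0.999, -0.002], [0.002, 0.002, -1.0]]
contact_force: [0.5, 0.4, -1.3]
finger_gap: 0.516
```

```bash
python3 -c "
from h import *
go([454.4,-241.3,51])"
```

```text
t 5.025 tcp [ 454.6 -241.7   51.5] rack [-143.4 -357.4] F [ 0.5  0.4 -1.3] M [ 0.02 -0.18  0.03] gap 44.9
d [-0.003 -0.008  0.01 ] r [ 0.021 -0.025  0.022]
```

{"api": "step_arm", "payload": {"plan": [[0.4, 0, 0, -0.4, 0, 0, 0], [0.4, 0, 0, -0.4, 0, 0, 0], [0.4, 0, 0, -0.4, 0, 0, 0], [0.4, 0, 0, 0, 0, 0, 0]]}}

```text
t: 5.52
ee_pos: [453.3, -240.8, 111.6]
tcp_rot: [[0.999, 0.039, -0.001], [0.039, -0.999, 0.001], [-0.001, -0.001, -1.0]]
contact_force: [-0.2, 0.5, -2.6]
finger_gap: 0.517
```

```bash
python3 -c "
from h import *
go([*wd(-32,-26),110])"
```

```text
t 5.525 tcp [ 453.3 -240.8  111.6] rack [-144.6 -356.4] F [-0.2  0.5 -2.6] M [-0.06 -0.09  0.01] gap 45.0
d [ 2.264 -6.605  0.035] r [-0.009  0.009  0.019]
```

{"api": "step_arm", "payload": {"plan": [[0.4, 0.16, -0.47, 0, 0, 0, 0], [0.4, 0.16, -0.47, 0, 0, 0, 0], [0.4, 0.16, -0.47, 0, 0, 0, 0], [0.4, 0.16, -0.47, 0, 0, 0, 0], [0.4, 0.16, -0.47, 0, 0, 0, 0], [0.4, 0.16, -0.47, 0, 0, 0, 0], [0.4, 0.16, -0.47, 0, 0, 0, 0], [0.4, 0.16, -0.47, 0, 0, 0, 0], [0.4, 0.16, -0.47, 0, 0, 0, 0], [0.4, 0.16, -0.47, 0, 0, 0, 0], [0.4, 0.16, -0.47, 0, 0, 0, 0], [0.4, 0.16, -0.47, 0, 0, 0, 0], [0.4, 0, 0, 0, 0, 0, 0]]}}

```text
t: 7.15
ee_pos: [532.9, 55.3, 97.5]
tcp_rot: [[0.999, 0.036, -0.023], [0.036, -0.999, 0.008], [-0.022, -0.009, -1.0]]
contact_force: [-0.5, -0.1, -0.8]
finger_gap: 0.519
```

```bash
python3 -c "
from h import *
go([*wd(-32,-26),80])"
```

```text
t 7.15 tcp [532.9  55.3  97.5] rack [-54.  -63.6] F [-0.5 -0.1 -0.8] M [-0.02 -0.05  0.  ] gap 45.1
d [ 0.447 -0.749  0.346] r [-0.099  0.256 -0.015]
```

{"api": "step_arm", "payload": {"plan": [[0.4, 0.15, -0.25, 0.0, -0.03, 0.08, 0], [0.4, 0.15, -0.25, 0.0, -0.03, 0.08, 0], [0.4, 0.15, -0.25, 0.1, -0.03, 0.09, 0], [0.4, 0, 0, 0, 0, 0, 0]]}}

```text
t: 7.65
ee_pos: [554.4, 94.9, 90.5]
tcp_rot: [[0.999, 0.035, -0.002], [0.035, -0.999, 0.0], [-0.002, -0.0, -1.0]]
contact_force: [0.4, -0.8, -0.7]
finger_gap: 0.518
```

Run:
```python
from h import *
go([*wd(-32,-26),62])
t,_=cam("top"); s,_=cam("scene")
A=cv2.resize(t["img"][140:220,210:300],None,fx=4.4,fy=4.4);B=cv2.resize(s["img"][150:230,230:310],None,fx=4.4,fy=4.4)
cv2.imwrite("pics/b.png",np.hstack([A,B])[:,:,::-1])
```

```text
t 7.65 tcp [554.4  94.9  90.5] rack [-31.  -24.8] F [ 0.4 -0.8 -0.7] M [-0.02 -0.05 -0.03] gap 45.0
d [-0.019  0.024  0.569] r [-0.004  0.019 -0.033]
```

View pics/b.png

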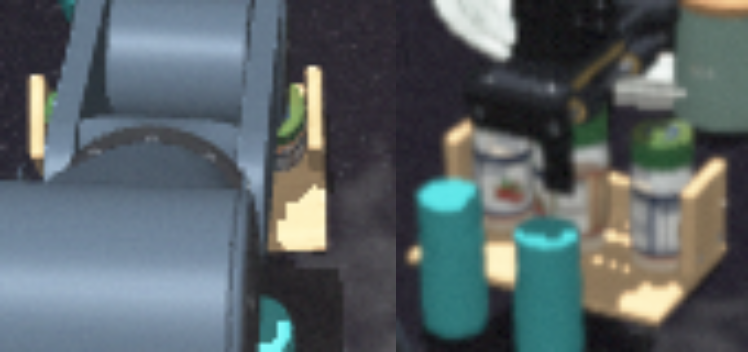

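The scene view shows the jar held over the apron in front of the mid/right opening (around (575,170) in the crop), with nothing disturbed. I'm lowering onto the board.

{"api": "step_arm", "payload": {"plan": [[0.4, -0.01, 0.01, 0.18, 0, 0, -0.03], [0.4, 0, 0, 0.18, 0, 0, 0], [0.4, 0, 0, 0.15, 0, 0, 0], [0.4, 0, 0, 0, 0, 0, 0], [0.4, 0, 0, 0, 0, 0, 0]]}}

```text
t: 8.38
ee_pos: [552.8, 92.2, 63.0]
tcp_rot: [[0.999, 0.035, -0.004], [0.035, -0.999, -0.0], [-0.004, 0.0, -1.0]]
contact_force: [-0.6, 0.1, -2.1]
finger_gap: 0.517
```

```bash
python3 -c "
from h import *
go([*wd(-32,-26),60.5])"
```

```text
t 8.375 tcp [552.8  92.2  63. ] rack [-32.7 -27.4] F [-0.6  0.1 -2.1] M [ 0.02 -0.1   0.06] gap 45.0
d [ 0.014 -0.028  0.051] r [ 0.     0.041 -0.031]
```

{"api": "step_arm", "payload": {"plan": [[0.4, 0.01, -0.02, 0.05, 0, 0.04, -0.03], [0.4, 0, 0, 0.0, 0, 0, 0], [0.4, 0, 0, 0, 0, 0, 0]]}}

```text
t: 8.75
ee_pos: [553.8, 93.4, 60.9]
tcp_rot: [[0.999, 0.038, 0.001], [0.038, -0.999, -0.0], [0.001, 0.0, -1.0]]
contact_force: [0.4, 0.4, -1.3]
finger_gap: 0.515
```

{"api": "step_arm", "payload": {"plan": [[0.4, 0, 0, 0.02, 0, 0, 0], [0.4, 0, 0, 0.0, 0, 0, 0], [0.4, 0, 0, 0, 0, 0, 0]]}}

```text
t: 9.12
ee_pos: [553.9, 93.4, 60.1]
tcp_rot: [[0.999, 0.038, 0.002], [0.038, -0.999, -0.0], [0.002, 0.0, -1.0]]
contact_force: [-0.9, 0.7, -2.4]
finger_gap: 0.517
```

{"api": "step_arm", "payload": {"plan": [[0.4, 0, 0, 0.015, 0, 0, 0], [0.4, 0, 0, 0.0, 0, 0, 0], [0.4, 0, 0, 0, 0, 0, 0]]}}

```text
t: 9.5
ee_pos: [554.0, 93.4, 59.5]
tcp_rot: [[0.999, 0.038, 0.002], [0.038, -0.999, -0.0], [0.002, 0.0, -1.0]]
contact_force: [-0.2, -0.1, -2.0]
finger_gap: 0.515
```

{"api": "step_arm", "payload": {"plan": [[0.4, 0, 0, 0.015, 0, 0, 0], [0.4, 0, 0, 0.0, 0, 0, 0], [0.4, 0, 0, 0, 0, 0, 0]]}}

```text
t: 9.88
ee_pos: [554.1, 93.4, 59.5]
tcp_rot: [[0.999, 0.038, 0.003], [0.038, -0.999, -0.0], [0.003, 0.0, -1.0]]
contact_force: [-0.6, 0.1, -1.1]
finger_gap: 0.518
```

Seated on the board at z=59.5. I'm sliding forward.

{"api": "step_arm", "payload": {"plan": [[0.4, 0.12, 0, 0, 0, -0.02, 0], [0.4, 0.12, 0, 0, 0, 0, 0], [0.4, 0.12, 0, 0, 0, 0, 0], [0.4, 0.08, 0, 0, 0, 0, 0], [0.4, 0, 0, 0, 0, 0, 0]]}}

```text
t: 10.5
ee_pos: [572.8, 94.4, 59.7]
tcp_rot: [[0.999, 0.038, -0.009], [0.038, -0.999, -0.0], [-0.009, -0.0, -1.0]]
contact_force: [-1.3, -0.3, 2.0]
finger_gap: 0.517
```

```bash
python3 -c "
from h import *
go([*wd(-8,-25.5),59.5])"
```

```text
t 10.5 tcp [572.8  94.4  59.7] rack [-12.6 -26. ] F [-1.3 -0.3  2. ] M [0.02 0.19 0.01] gap 45.0
d [ 0.092 -0.009  0.003] r [-0.001  0.106  0.011]
```

{"api": "step_arm", "payload": {"plan": [[0.4, 0.08, 0, -0.01, 0, 0.1, 0], [0.4, 0.06, 0, 0, 0, 0.02, 0], [0.4, 0.05, 0, 0, 0, 0.02, 0], [0.4, 0, 0, 0, 0, 0, 0]]}}

```text
t: 11.0
ee_pos: [582.7, 94.4, 59.5]
tcp_rot: [[0.999, 0.039, 0.003], [0.039, -0.999, -0.0], [0.003, 0.0, -1.0]]
contact_force: [-0.2, 0.3, 0.2]
finger_gap: 0.518
```

```bash
python3 -c "
from h import *
go([*wd(0,-25),59.5])"
```

```text
t 11.0 tcp [582.7  94.4  59.5] rack [ -2.7 -26.3] F [-0.2  0.3  0.2] M [-0.09 -0.04 -0.02] gap 45.1
d [ 0.054 -0.026  0.   ] r [ 0.004 -0.035  0.012]
```

{"api": "step_arm", "payload": {"plan": [[0.4, 0.05, -0.02, 0, 0, 0, 0], [0.4, 0.05, -0.02, 0, 0, 0, 0], [0.4, 0, 0, 0, 0, 0, 0]]}}

```text
t: 11.38
ee_pos: [586.9, 95.8, 59.6]
tcp_rot: [[0.999, 0.04, 0.001], [0.04, -0.999, -0.002], [0.0, 0.002, -1.0]]
contact_force: [-2.2, -1.2, 0.9]
finger_gap: 0.519
```

```bash
python3 -c "
from h import *
go([*wd(5,-24.5),59.5])"
```

```text
t 11.375 tcp [586.9  95.8  59.6] rack [  1.5 -25.1] F [-2.2 -1.2  0.9] M [-0.23  0.26  0.02] gap 45.1
d [ 0.069 -0.013  0.001] r [ 0.023 -0.005  0.024]
```

{"api": "step_arm", "payload": {"plan": [[0.4, 0, -0.05, 0, 0.02, 0, 0.02], [0.4, 0, -0.03, 0, 0, 0, 0], [0.4, 0, 0.06, 0, 0, 0, 0], [0.4, 0.05, 0, 0, 0, 0, 0], [0.4, 0, 0, 0, 0, 0, 0]]}}

```text
t: 12.0
ee_pos: [590.6, 96.2, 59.5]
tcp_rot: [[0.999, 0.038, 0.003], [0.038, -0.999, -0.001], [0.003, 0.001, -1.0]]
contact_force: [-1.5, -0.8, 1.0]
finger_gap: 0.519
```

```bash
python3 -c "
from h import *
go([*wd(5,-24.5),59.5])"
```

```text
t 12.0 tcp [590.6  96.2  59.5] rack [  5.2 -24.9] F [-1.5 -0.8  1. ] M [-0.29  0.2   0.03] gap 45.2
d [-0.004 -0.008 -0.   ] r [ 0.016 -0.03   0.006]
```

{"api": "step_arm", "payload": {"plan": [[0.4, 0, -0.05, 0, 0.02, -0.02, 0], [0.4, 0, -0.03, 0, 0, 0, 0], [0.4, 0, 0, 0, 0, 0, 0]]}}

```text
t: 12.38
ee_pos: [589.9, 99.1, 59.6]
tcp_rot: [[0.999, 0.039, -0.001], [0.039, -0.999, -0.002], [-0.001, 0.002, -1.0]]
contact_force: [-1.3, -1.9, 0.5]
finger_gap: 0.52
```

{"api": "step_arm", "payload": {"plan": [[0.4, 0, 0.06, 0, 0, 0, 0], [0.4, 0.06, 0, 0, 0, 0, 0], [0.4, 0, 0, 0, 0, 0, 0]]}}

```text
t: 12.75
ee_pos: [593.9, 97.3, 59.5]
tcp_rot: [[0.999, 0.038, 0.001], [0.038, -0.999, 0.0], [0.001, -0.0, -1.0]]
contact_force: [-1.9, -1.7, 0.4]
finger_gap: 0.52
```

```bash
python3 -c "
from h import *
go([*wd(9,-24.5),59.5])"
```

```text
t 12.75 tcp [593.9  97.3  59.5] rack [  8.6 -23.9] F [-1.9 -1.7  0.4] M [-0.37  0.17 -0.  ] gap 45.2
d [0.009 0.012 0.001] r [-0.001 -0.013  0.009]
```

{"api": "step_arm", "payload": {"plan": [[0.4, 0, -0.05, 0, 0, -0.01, 0], [0.4, 0, -0.03, 0, 0, 0, 0], [0.4, 0, 0, 0, 0, 0, 0]]}}

```text
t: 13.12
ee_pos: [593.5, 99.4, 59.6]
tcp_rot: [[0.999, 0.039, -0.001], [0.039, -0.999, -0.003], [-0.001, 0.003, -1.0]]
contact_force: [-1.5, -1.2, -0.6]
finger_gap: 0.515
```

{"api": "step_arm", "payload": {"plan": [[0.4, 0, 0.08, 0, 0, 0, 0], [0.4, 0.06, 0, 0, 0, 0, 0], [0.4, 0.02, 0, 0, 0, 0, 0]]}}

```text
t: 13.5
ee_pos: [597.9, 96.9, 59.6]
tcp_rot: [[0.999, 0.039, -0.0], [0.039, -0.999, -0.001], [-0.0, 0.001, -1.0]]
contact_force: [-0.8, 0.9, 0.4]
finger_gap: 0.516
```

```bash
python3 -c "
from h import *
go([*wd(13,-24),59.5])"
```

```text
t 13.5 tcp [597.9  96.9  59.6] rack [ 12.6 -24.4] F [-0.8  0.9  0.4] M [ 0.04  0.17 -0.06] gap 44.9
d [ 0.008 -0.009  0.001] r [0.01  0.005 0.013]
```

{"api": "step_arm", "payload": {"plan": [[0.4, 0, -0.05, 0, 0.01, 0, 0.01], [0.4, 0, -0.02, 0, 0, 0, 0], [0.4, 0, 0.06, 0, 0, 0, 0], [0.4, 0.05, 0, 0, 0, 0, 0], [0.4, 0.02, 0, 0, 0, 0, 0]]}}

```text
t: 14.12
ee_pos: [601.1, 97.5, 59.6]
tcp_rot: [[0.999, 0.038, -0.002], [0.038, -0.999, -0.0], [-0.002, 0.0, -1.0]]
contact_force: [-0.8, 0.0, -0.1]
finger_gap: 0.511
```

```bash
python3 -c "
from h import *
go([*wd(17,-24),59.5])"
```

```text
t 14.125 tcp [601.1  97.5  59.6] rack [ 15.8 -23.9] F [-0.8  0.  -0.1] M [-0.05  0.1  -0.  ] gap 44.4
d [0.024 0.002 0.002] r [0.003 0.02  0.007]
```

{"api": "step_arm", "payload": {"plan": [[0.4, 0, -0.04, 0, 0, 0.02, 0], [0.4, 0, 0.04, 0, 0, 0, 0], [0.4, 0.05, 0, 0, 0, 0, 0], [0.4, 0, 0, 0, 0, 0, 0]]}}

```text
t: 14.62
ee_pos: [605.1, 97.7, 59.5]
tcp_rot: [[0.999, 0.038, 0.003], [0.038, -0.999, -0.0], [0.003, 0.0, -1.0]]
contact_force: [-0.2, 0.7, -2.6]
finger_gap: 0.524
```

```bash
python3 -c "
from h import *
go([*wd(20,-24),59.5])"
```

```text
t 14.625 tcp [605.1  97.7  59.5] rack [ 19.7 -23.9] F [-0.2  0.7 -2.6] M [ 0.1  -0.15 -0.01] gap 45.6
d [0.005 0.003 0.001] r [ 0.004 -0.033  0.008]
```

{"api": "step_arm", "payload": {"plan": [[0.4, 0.02, 0, 0, 0, -0.02, 0], [0.4, 0.02, 0, 0, 0, 0, 0], [0.4, 0, 0, 0, 0, 0, 0]]}}

```text
t: 15.0
ee_pos: [606.3, 97.8, 59.6]
tcp_rot: [[0.999, 0.038, -0.001], [0.038, -0.999, -0.0], [-0.001, 0.0, -1.0]]
contact_force: [-1.8, 1.4, 0.2]
finger_gap: 0.516
```

{"api": "step_arm", "payload": {"plan": [[0.4, 0.02, 0, 0.01, 0, 0, 0], [0.4, 0, 0, 0, 0, 0, 0]]}}

```text
t: 15.25
ee_pos: [606.3, 97.8, 59.6]
tcp_rot: [[0.999, 0.038, -0.003], [0.038, -0.999, -0.001], [-0.003, 0.0, -1.0]]
contact_force: [-0.5, -0.0, -1.6]
finger_gap: 0.518
```

{"api": "step_arm", "payload": {"plan": [[0.4, 0.03, 0, 0, 0, 0.02, 0], [0.4, 0.03, 0, 0, 0, 0, 0]]}}

```text
t: 15.5
ee_pos: [606.5, 97.8, 59.7]
tcp_rot: [[0.999, 0.039, -0.008], [0.039, -0.999, -0.001], [-0.008, 0.001, -1.0]]
contact_force: [-4.9, -0.3, 5.4]
finger_gap: 0.515
```

```bash
python3 -c "
from h import *
go([*wd(22.5,-24),59.5])"
```

```text
t 15.5 tcp [606.5  97.8  59.7] rack [ 21.1 -23.8] F [-4.9 -0.3  5.4] M [-0.03  0.77 -0.01] gap 44.8
d [0.027 0.003 0.003] r [0.006 0.089 0.015]
```

{"api": "step_arm", "payload": {"plan": [[0.4, 0.04, 0, -0.01, 0, 0.09, 0], [0.4, 0.04, 0, 0, 0, 0.05, 0], [0.4, 0.04, 0, 0, 0, 0.05, 0]]}}

```text
t: 15.88
ee_pos: [606.4, 97.8, 59.6]
tcp_rot: [[0.999, 0.04, -0.005], [0.04, -0.999, -0.001], [-0.005, 0.001, -1.0]]
contact_force: [-6.5, -0.2, 5.6]
finger_gap: 0.513
```

{"api": "step_arm", "payload": {"plan": [[0.4, 0.05, 0, -0.02, 0, 0.07, 0], [0.4, 0.05, 0, -0.01, 0, 0.06, 0], [0.4, 0.05, 0, -0.01, 0, 0.06, 0], [0.4, 0.05, 0, -0.01, 0, 0.06, 0]]}}

```text
t: 16.38
ee_pos: [606.4, 97.8, 59.6]
tcp_rot: [[0.999, 0.04, -0.006], [0.04, -0.999, -0.001], [-0.006, 0.001, -1.0]]
contact_force: [-7.0, -0.0, 1.8]
finger_gap: 0.517
```

```bash
python3 -c "
from h import *
go([*wd(22.5,-24),59.5])"
```

```text
t 16.375 tcp [606.4  97.8  59.6] rack [ 21.1 -23.8] F [-7.  -0.   1.8] M [-0.09  1.06 -0.03] gap 45.0
d [0.028 0.003 0.003] r [0.009 0.064 0.031]
```

{"api": "step_arm", "payload": {"plan": [[0.4, 0.06, 0, -0.01, 0, 0.07, 0.02], [0.4, 0.06, 0, -0.01, 0, 0.07, 0], [0.4, 0.06, 0, -0.01, 0, 0.07, 0], [0.4, 0.06, 0, -0.01, 0, 0.07, 0], [0.4, 0.06, 0, -0.01, 0, 0.07, 0], [0.4, 0.06, 0, -0.01, 0, 0.07, 0]]}}

```text
t: 17.12
ee_pos: [606.5, 97.8, 59.7]
tcp_rot: [[0.999, 0.04, -0.009], [0.04, -0.999, -0.002], [-0.009, 0.001, -1.0]]
contact_force: [-7.6, -0.4, 4.5]
finger_gap: 0.518
```

Run:
```python
from h import *
go([*wd(22.5,-24),59.5])
s,_=cam("scene")
cv2.imwrite("pics/c.png",cv2.resize(s["img"][140:230,225:315],None,fx=6,fy=6,interpolation=2)[:,:,::-1])
```

```text
t 17.125 tcp [606.5  97.8  59.7] rack [ 21.2 -23.8] F [-7.6 -0.4  4.5] M [-0.11  1.2  -0.08] gap 45.1
d [0.026 0.003 0.003] r [0.014 0.102 0.031]
```

View pics/c.png

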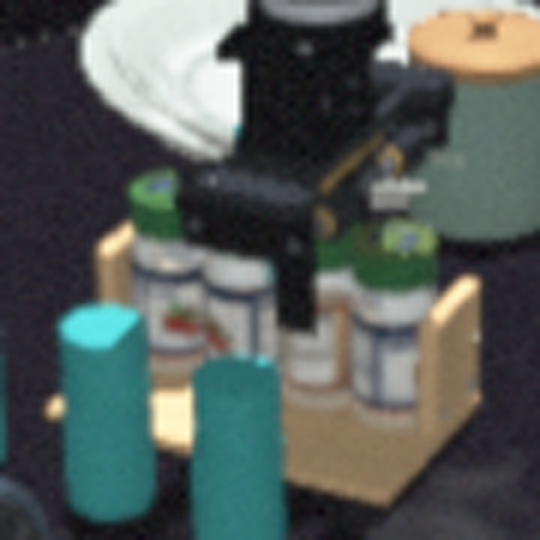

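{"api": "step_arm", "payload": {"plan": [[0.4, 0, -0.04, -0.03, 0, 0.1, 0.02], [0.4, 0.02, 0.06, 0, 0, 0.02, 0], [0.4, 0.05, -0.02, 0, 0, 0.03, 0], [0.4, 0.06, 0, -0.02, 0, 0.07, 0], [0.4, 0.06, 0, -0.02, 0, 0.07, 0], [0.4, 0.06, 0, -0.02, 0, 0.07, 0], [0.4, 0.06, 0, -0.02, 0, 0.07, 0], [0.4, 0.06, 0, -0.02, 0, 0.07, 0]]}}

```text
t: 18.18
ee_pos: [606.5, 98.1, 59.8]
tcp_rot: [[0.999, 0.04, -0.008], [0.04, -0.999, -0.0], [-0.008, -0.0, -1.0]]
contact_force: [-5.4, -0.1, 0.2]
finger_gap: 0.516
```

```bash
python3 -c "
from h import *
go([*wd(22.5,-24),59.5])"
```

```text
t 18.175 tcp [606.5  98.1  59.8] rack [ 21.2 -23.6] F [-5.4 -0.1  0.2] M [-0.07  1.18 -0.02] gap 44.9
d [0.027 0.009 0.005] r [-0.003  0.097  0.03 ]
```

{"api": "step_arm", "payload": {"plan": [[0.4, 0.08, 0, -0.01, 0, 0.09, 0], [0.4, 0.08, 0, -0.01, 0, 0.09, 0], [0.4, 0.08, 0, -0.01, 0, 0.09, 0], [0.4, 0.08, 0, -0.01, 0, 0.09, 0], [0.4, 0.08, 0, -0.01, 0, 0.09, 0]]}}

```text
t: 18.8
ee_pos: [606.6, 98.1, 59.8]
tcp_rot: [[0.999, 0.043, -0.015], [0.043, -0.999, -0.0], [-0.015, -0.001, -1.0]]
contact_force: [-9.1, -0.2, 4.3]
finger_gap: 0.517
```

{"api": "step_arm", "payload": {"plan": [[0.4, 0, 0, 0, 0, 0.08, 0], [0.4, 0, 0, 0, 0, 0, 0]]}}

```text
t: 19.05
ee_pos: [606.4, 98.0, 59.7]
tcp_rot: [[0.999, 0.043, -0.008], [0.043, -0.999, 0.0], [-0.008, -0.001, -1.0]]
contact_force: [-4.2, 0.5, -0.1]
finger_gap: 0.515
```

```bash
python3 -c "
from h import *
go([*wd(22.5,-24),59.5])"
```

```text
t 19.05 tcp [606.4  98.   59.7] rack [ 21.1 -23.7] F [-4.2  0.5 -0.1] M [0.16 0.5  0.03] gap 44.8
d [0.028 0.007 0.004] r [-0.008  0.089  0.059]
```

{"api": "step_arm", "payload": {"plan": [[0.4, 0, 0, 0, 0, 0.08, 0.05], [0.4, 0, 0, 0, 0, 0.02, 0], [0.68, 0, 0, 0, 0, 0, 0], [0.68, 0, 0, 0, 0, 0, 0], [0.68, 0, 0, 0, 0, 0, 0]]}}

```text
t: 19.68
ee_pos: [611.9, 97.5, 61.0]
tcp_rot: [[0.999, 0.038, 0.013], [0.038, -0.999, 0.0], [0.013, 0.0, -1.0]]
contact_force: [0.2, 0.3, -0.9]
finger_gap: 0.668
```

```bash
python3 -c "
from h import *
go([*wd(21.1,-23.7),160])"
```

```text
t 19.675 tcp [611.9  97.5  61. ] rack [ 26.6 -24.3] F [ 0.2  0.3 -0.9] M [ 0.02 -0.11 -0.01] gap 58.1
d [-0.084 -0.013 -1.982] r [ 0.001 -0.148  0.003]
```

{"api": "step_arm", "payload": {"plan": [[0.78, -0.08, 0, 0, 0, -0.13, 0], [0.78, 0, 0, 0, 0, 0, 0], [0.78, 0, 0, 0, 0, 0, 0]]}}

```text
t: 20.05
ee_pos: [609.1, 97.1, 61.4]
tcp_rot: [[0.999, 0.038, 0.004], [0.038, -0.999, -0.0], [0.004, 0.0, -1.0]]
contact_force: [0.1, -0.1, -0.2]
finger_gap: 0.774
```

```bash
python3 -c "
from h import *
go([*wd(22,-23.7),160])"
```

```text
t 20.05 tcp [609.1  97.1  61.4] rack [ 23.7 -24.6] F [ 0.1 -0.1 -0.2] M [ 0.02 -0.13  0.02] gap 67.4
d [-0.027 -0.018 -1.972] r [ 0.004 -0.042  0.001]
```

Free of the jar. I'm raising straight up in modest steps.

{"api": "step_arm", "payload": {"plan": [[0.78, -0.02, 0, -0.2, 0, -0.04, 0], [0.78, 0, 0, -0.3, 0, 0, 0], [0.78, 0, 0, -0.3, 0, 0, 0], [0.78, 0, 0, 0, 0, 0, 0]]}}

```text
t: 20.55
ee_pos: [608.8, 97.1, 105.3]
tcp_rot: [[0.999, 0.038, 0.002], [0.038, -0.999, -0.0], [0.002, 0.001, -1.0]]
contact_force: [-0.2, -0.0, -0.4]
finger_gap: 0.783
```

```bash
python3 -c "
from h import *
go([*wd(22,-23.7),160])"
```

```text
t 20.55 tcp [608.8  97.1 105.3] rack [ 23.4 -24.6] F [-0.2 -0.  -0.4] M [-0.01 -0.11  0.02] gap 68.1
d [-0.026 -0.017 -1.094] r [ 0.006 -0.027  0.001]
```

{"api": "step_arm", "payload": {"plan": [[0.78, 0, 0, -0.4, 0, 0, 0], [0.78, 0, 0, -0.5, 0, 0, 0], [0.78, 0, 0, -0.5, 0, 0, 0], [0.78, -0.3, 0.6, -0.2, 0, 0, 0], [0.78, -0.3, 0.6, 0, 0, 0, 0], [0.78, -0.3, 0.6, 0, 0, 0, 0], [0.78, -0.3, 0.6, 0, 0, 0, 0], [0.78, -0.3, 0.6, 0, 0, 0, 0], [0.78, -0.3, 0.6, 0, 0, 0, 0], [0.78, -0.3, 0.6, 0, 0, 0, 0], [0.78, -0.3, 0.6, 0, 0, 0, 0], [0.78, -0.3, 0.6, 0, 0, 0, 0], [0.78, -0.3, 0.6, 0, 0, 0, 0], [0.78, 0, 0, 0, 0, 0, 0]]}}

```text
t: 22.3
ee_pos: [465.3, -217.0, 189.1]
tcp_rot: [[0.999, 0.04, 0.005], [0.04, -0.999, -0.002], [0.005, 0.002, -1.0]]
contact_force: [0.5, 0.8, 0.4]
finger_gap: 0.777
```

Run:
```python
from h import *
go([450,-240,180])
t,_=cam("top"); s,_=cam("scene")
A=cv2.resize(t["img"][140:230,210:300],None,fx=4.4,fy=4.4,interpolation=2);B=cv2.resize(s["img"][145:235,225:315],None,fx=4.4,fy=4.4,interpolation=2)
cv2.imwrite("pics/d.png",np.hstack([A,B])[:,:,::-1])
```

```text
t 22.3 tcp [ 465.3 -217.   189.1] rack [-131.7 -333.2] F [0.5 0.8 0.4] M [-0.03 -0.09  0.02] gap 67.6
d [-0.325  0.446  0.182] r [ 0.022 -0.055  0.026]
```

View pics/d.png

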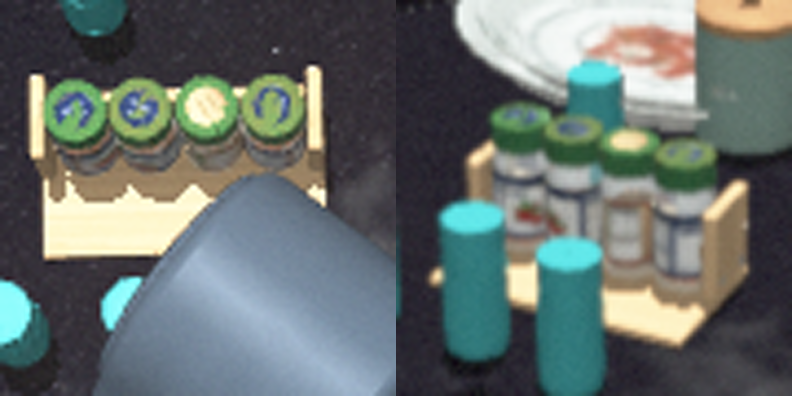

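All four jars stand in the row. In the top crop their caps are at (76,110), (140,108), (207,105) and (274,107). I'll measure them before handing in.

Run:
```python
from h import *
t,_=cam("top")
for n,x,y in(("L",76,110),("M",140,108),("N",207,105),("R",274,107)):
    print(n,rk(ray(t,(x+.5)/4.4-.5+210,(y+.5)/4.4-.5+140,114)).round(1))
```

```text
L [22.6 67. ]
M [22.9 22.5]
N [ 23.8 -24.2]
R [ 21.1 -70.8]
```

```bash
python3 -c "
from rig import arm
print(arm.sign_off())"
```

```text
the job is handed in; nothing more can be done
None
```

The spice jar is back in the rack, between the middle and right jars, and I handed the job in at about 22 s. The sign-off gives no verdict.

- **How it went in:** I set the jar down on the apron and worked it in by rocking it left and right in small moves. Wrist forces stayed at about 3 N or less in any direction until it reached the rail.
- **Seating:** The forward force held at about 5–9 N over several presses. The jar did not move any deeper after a rock, so I took it to be against the rail rather than wedged. I inferred the rail force from the wrist reading, because friction on the board carries part of the load.
- **Last check in the pictures:** All four jars stand upright and the gripper is clear. The jars sit this far behind the rack origin, to about 2 mm:

| Jar | x (mm) | y (mm) |
|---|---|---|
| Left | 22.6 | 67 |
| Middle | 22.9 | 22.5 |
| New | 23.8 | -24 |
| Right | 21.1 | -71 |

- **Small disagreement:** While the jar was gripped, the arm's own reading put it at about x = 21.1, against 23.8 from the camera. Both are inside the allowed range.
- **Not re-checked:** I did not measure the salt, honey, garlic or timer again at the end. I felt no contact with them, and the turquoise jars in view look unmoved.

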